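# Lock a guide pin into the drag's lug and pull-test it

## Robot

A 6-joint arm with a two-finger parallel gripper is mounted at the origin on the work surface. World frame = base frame: x ahead of the robot, y to its left, z up, the work surface at z = 0. Lengths are in m, angles in rad, forces in N, time in s.
With the tool pointing down it reaches from about 0.3 to 0.825 m from the base axis. Payload 5.4 kg.
Tool frame: the origin (TCP) lies midway between the tips of the shut fingers; the grasp point (between the pads) lies manip.pinch_z behind it (manip.pinch_z is the distance from the TCP to the grasp point, in m); z points along the fingers, y is the line along which they close (so a half turn about z gives the same grasp; the last joint's range is limited). The gripper opens to 92 mm and grips with 3 to 60 N. Pads are 20 mm wide; open, the fingers measure 128 mm over their backs; the gripper's body (75 mm by 189 mm) begins 69 mm behind the grasp point.
Start: joints at [0.913, 0.158, 1.597, -0, 1.386, -0.21], TCP at [0.249, 0.518, 0.215] pointing down, gripper open.
Joint ranges: [-2.91, 2.91], [-0.94, 2.29], [0.18, 2.7], [-1.29, 4.43], [0.17, 2.64], [-3, 3]. Speed limits (rad/s): [2.57, 2.57, 3.14, 3.14, 3.14, 3.14].

## Interface

Orientations are given as a rotation vector (axis times angle).
In Python, from workcell import manip gives the robot as it stands.
- The arm moves only by the tool carry_out, never from a script. Its argument "rows" is one flat list of numbers, 7 for each row, row after row: the closure in counts, from 0 (fully open) to 255 (shut), then the shift along the tool's x, y, z in mm, then the turn, a rotation vector about the tool's x, y, z in rad. A call has exactly 10 rows; each row shifts and turns the commanded pose from where the row before left it, along the tool's axes as they then stand; what a row does not reach is not made up. A row lasts 1/10 s, in which the tool goes at most 50 mm and 8.59 degrees, less where a joint would pass 70% of its speed; a pose out of reach is approached as far as the arm can. A call is refused whole if a number of a shift passes 50 or a number of a turn 0.15, either way. A call with a gripper value outside its range is refused whole. The fingers move at their own pace and stop on an object; "force" is the grip in N (left out, the last holds). Time passes only in rows, so rows that do not move let the fingers close, or fill a call up. It gives the time, the measured TCP pose, the force, the opening and the grip force at its end, in the units of the state.
- manip.sense(): the state, without advancing time (a new reading comes with each control period).
- manip.grab_frame(name): name is "scene" or "side" or "wrist"; returns (picture, depth): 400x640x3 uint8, red, green, blue; 400x640 float32, m along the optical axis (not along the pixel's ray), 0 where there is no reading.
- manip.camera_info(name): a dict with "K" (3x3 intrinsics, pixels), "distortion" ([k1, k2, p1, p2, k3] as OpenCV has them; the pictures are not rectified), "pose" (4x4, takes a point from camera to world coordinates). Camera axes: x right, y up, looking along -z (the intrinsics and any distortion apply to the point x, -y, -z); pixel columns grow to the right and rows downward; lengths in m; the calibration is good to about 2 mm. A picture is of the moment at which its call begins: read the wrist's pose just before it. camera_info takes no time and is no camera call; for the wrist camera it gives the pose at the moment of the call.
- manip.sign_off(): hands the job in; it is judged then, once.
Trained networks look in the newest picture that a camera, given by its name, has taken for a name from the list of things; names that differ only in an ending like _2 or _b are one class to them, and where a whole thing is asked for, a point or a joint stands for the part that bears it (a point fixed in the world has none). Each returns a list of dicts, best first, with "p" (0 to 1); they miss things now and then, are a little off and sometimes report something else, mostly with a low value. They report only what shows in the picture. A call takes as long as a camera call. They do not tell look-alikes from the thing itself.
- manip.look_for(camera, query): "rect" ([left, top, right, bottom] in pixels, round what is visible of it).
The state is a dict: "time_s": time; "joint_positions": joint angles; "dq": joint speeds; "joint_efforts": joint torques, N m; "position": TCP position; "tool_rot": TCP orientation; "force": force on the tool from outside, world axes, zero at the start; "ft_torque": the same for the moment, N m; "opening": opening from 0.0 (shut) to 1.0 (fully open); "finger_force": force on a finger pad.
Only numpy, scipy, OpenCV 4.12 (cv2) and the standard library are available. Lean on these libraries where they do the work, as an engineer would, in place of code of your own. Each camera call takes 0.05 s, during which the arm holds its last target. There are 200 camera calls.

## Task

Take the domed guide pin out of the wooden rack and press it into the empty lug of the moulding flask until it clicks home and its collar sits on the lug. Then, so that it cannot come up with the other flask half, prove that it is locked: pull it straight up with a force that grows gradually, over a second or more, to about 12 N, keep that pull for about a second, and never pull harder than 20 N. Finally leave it down on its collar, standing free, with the other two rods still in the rack and the round pattern undisturbed.

Things in the scene. Friction and masses are not known exactly. Their poses are not given: they have to be found in the camera images.
- drag: Lower half of a dark grey cast moulding flask: open frame 200 x 220 x 80 mm, walls 10 mm, on a plywood board 240 x 330 x 18 mm (part of it); fixed. At the middle of each 220 mm end (its +y and -y) a lug block 56 x 52 x 34 mm, tops flush with the frame, 98 mm above the bench. The +y lug already carries a fixed guide pin (64 mm tall); the -y lug is empty. Origin: under the board's centre, z up.
- lug_mouth (a point): Mouth centre of the empty lug's bore, on the lug's top, z up along the bore: 18 mm wide, right through the lug, 1.5 mm chamfer. Two spring latch bolts, 10 to 19 mm down on opposite sides, bevelled above and flat below, resist the pin's nose with 5 to 15 N from 22 to 10 mm above home and click into its groove at 2.5 mm. A locked pin lifts freely by about 2.5 mm, then the bolts stop it.
- guide_pin: Loose steel guide pin, 0.16 to 0.24 kg, 102 mm long, z up its axis. Origin: centre of the collar's underside. Below it the shank, 38 mm long, 16 mm thick, cone-nosed, grooved; the collar is 32 mm wide, 6 mm thick; above it the smooth 20 mm guide (hold it there) to 52 mm, domed to 64 mm. Starts upright in one hole of the rack, collar on it. Home in the lug when its origin is at lug_mouth.
- pin_mid (a point): Centre of the guide pin, half-way up its length: on its axis, 13 mm above the collar's underside, 7 mm above the collar's top.
- rack: Wooden rack block, 224 mm (its x) x 70 mm (its y) x 50 mm tall, with three 18 mm holes, 45 mm deep, on its x axis at -68, 0 and +68 mm. It does not move. Origin under its centre, on the bench.
- draw_bar_mid (a point): T-handled drawing rod (a 60 mm cross bar on a thin stem, top 46 mm above the rack) in another hole of the rack; the point is on its axis, 5 mm above the rack's top. The bar lies across the rack. Leave it.
- draw_eye_mid (a point): Drawing rod with a ring eye (33 mm wide, top 49 mm above the rack) in another hole of the rack; the point is on its axis, 6 mm above the rack's top. Leave it.
- pattern_mid (a point): Round aluminium hub pattern, 96 mm wide, 34 mm tall, lying inside the drag's frame; the point is its centre, half-way up. Leave it.
Mind the look-alikes: they are no part of the job. What is shaped like the guide_pin but red is not meant.

How it is judged:
By the outcome, as a careful person would: the job done as asked, in the order asked, and still so for the second after the job is handed in, with the robot touching nothing.
It also fails if it takes over 67 s, if anything falls off the work surface, if the arm or the gripper's body presses on something with over 40 N, if the wrist force passes 120 N, or if a joint passes its speed limit or range.

## Working session

There is one attempt and no reset: what is moved stays moved. The work goes in short steps, Python scripts to look and compute and a tool call to move; the robot and the scene stay as the last step left them, time stands still between calls to the robot, and variables do not carry over. Pictures are saved under pics/ and viewed, at most 10 in all, crops included, and the job is handed in when it is done.

Besides the shell and the picture viewer there is one more tool, called after ">>>" as a command line: name --argument value ..., lists and objects as JSON in quotes. carry_out: Moves the arm, as the interface text tells. Its arguments: {"type":"object","properties":{"rows":{"type":"array"},"force":{"type":"number"}},"required":["rows"]}

```bash
ls; mkdir -p pics
cat > h.py <<'E'
import numpy as np, cv2
from workcell import manip
from scipy.spatial.transform import Rotation as R
def grab(n):
    inf=manip.camera_info(n); p,d=manip.grab_frame(n); return p,d,inf
def pts(d,inf,uv,z=None):
    K=np.array(inf["K"]);D=np.array(inf["distortion"]);T=np.array(inf["pose"])
    uv=np.atleast_2d(np.array(uv,float))
    n=cv2.undistortPoints(uv[:,None],K,D)[:,0]
    r=np.c_[n[:,0],-n[:,1],-np.ones(len(n))]
    if z is None: s=np.array([d[int(round(v)),int(round(u))] for u,v in uv])
    else:
        rw=r@T[:3,:3].T; s=(z-T[2,3])/rw[:,2]
    return (r*s[:,None])@T[:3,:3].T+T[:3,3]
def cloud(d,inf):
    v,u=np.mgrid[0:400,0:640]
    P=pts(d,inf,np.c_[u.ravel(),v.ravel()]); P[d.ravel()==0]=np.nan
    return P.reshape(400,640,3)
E
python3 - <<'E'
from h import *
s=manip.sense(); print({k:np.round(v,3) for k,v in s.items()}, manip.pinch_z)
for n in ["scene","side","wrist"]:
    p,d,i=grab(n); cv2.imwrite(f"pics/{n}0.png",p[:,:,::-1]); np.savez(f"{n}0.npz",p=p,d=d,**{k:np.array(v) for k,v in i.items()})
    print(n,np.round(i["pose"],3).tolist())
    for q in ["guide_pin","rack","drag","draw_bar_mid","draw_eye_mid"]:
        print(q,[(round(x["p"],2),np.round(x["rect"]).astype(int).tolist()) for x in manip.look_for(n,q)[:4]])
a=cv2.imread("pics/scene0.png")
E
```

```text
pics
{'time_s': np.float64(0.0), 'joint_positions': array([ 0.913,  0.159,  1.598,  0.   ,  1.386, -0.21 ]), 'dq': array([-0.002,  0.   ,  0.   ,  0.   , -0.001, -0.   ]), 'joint_efforts': array([-2.0000e-03, -3.8557e+01, -3.2210e+01,  7.0000e-02,  3.8000e-02,
       -0.0000e+00]), 'position': array([0.249, 0.518, 0.214]), 'tool_rot': array([-6.970e-01, -3.062e+00,  3.000e-03]), 'force': array([ 0.529, -0.661, -1.745]), 'ft_torque': array([ 0.003, -0.04 , -0.022]), 'finger_force': np.float64(0.0), 'opening': np.float64(0.999)} 0.0187
scene [[-0.522, -0.579, 0.627, 1.442], [0.853, -0.366, 0.372, 0.479], [0.014, 0.729, 0.685, 1.041], [0.0, 0.0, 0.0, 1.0]]
guide_pin [(0.64, [199, 171, 208, 196]), (0.54, [230, 177, 242, 205]), (0.48, [196, 151, 206, 175])]
rack []
drag []
draw_bar_mid []
draw_eye_mid [(0.49, [316, 187, 348, 204]), (0.43, [247, 146, 251, 159])]
side [[0.985, 0.106, -0.133, 0.401], [-0.169, 0.501, -0.849, -1.1], [-0.023, 0.859, 0.512, 0.712], [0.0, 0.0, 0.0, 1.0]]
guide_pin [(0.91, [351, 253, 369, 285]), (0.87, [388, 236, 400, 276]), (0.81, [408, 264, 426, 311]), (0.73, [384, 293, 405, 337])]
rack [(0.59, [268, 268, 387, 332])]
drag [(0.7, [240, 143, 385, 275]), (0.4, [351, 254, 372, 286])]
draw_bar_mid [(0.79, [285, 270, 301, 300])]
draw_eye_mid [(0.8, [320, 271, 338, 295]), (0.58, [286, 269, 300, 300])]
wrist [[0.433, -0.873, -0.222, 0.187], [0.901, 0.42, 0.107, 0.549], [-0.0, -0.247, 0.969, 0.385], [0.0, 0.0, 0.0, 1.0]]
guide_pin []
rack []
drag []
draw_bar_mid []
draw_eye_mid []
```

Run:
```python
import cv2
a=cv2.imread("pics/side0.png")[130:350,220:450]; cv2.imwrite("pics/side0c.png",cv2.resize(a,None,fx=2.7,fy=2.7,interpolation=cv2.INTER_CUBIC))
```

```text
(no output)
```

View pics/scene0.png

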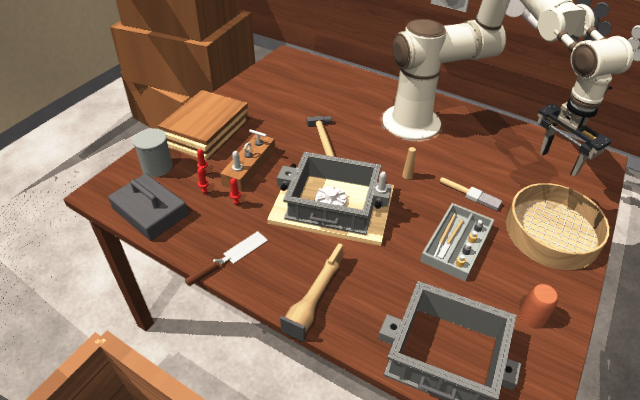

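View pics/side0c.png

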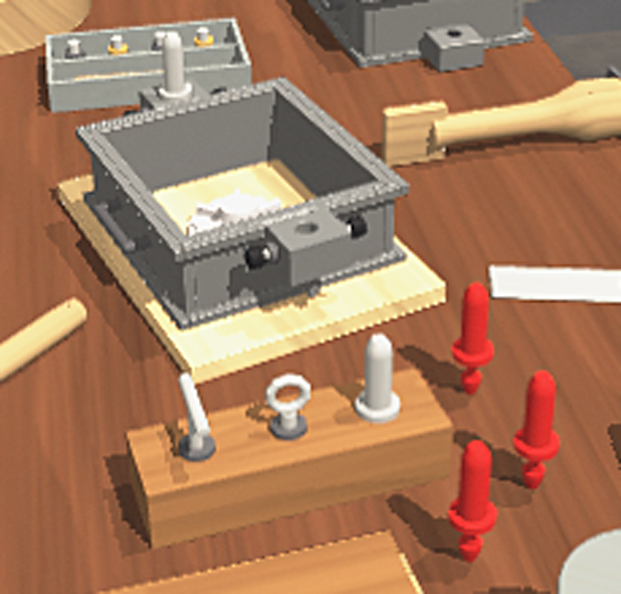

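The side crop shows the grey domed pin in the rack at about px (360,269). Its look-alikes are the red pins at (394,256), (417,288) and (395,315), and the fixed pin at (284,155) in the far lug. I choose the grey one in the rack. The empty lug's bore is at about (336,215). The bar (292,285) and the eye (327,282) stand next to the pin.

Run:
```python
from h import *
f=np.load("side0.npz"); d=f["d"]; C=cloud(d,f)
def at(z,*uv): return pts(None,f,uv,z).round(3).tolist()
print("pin top z.114, bar(collar z.053) ,eye",at(.114,(360,255)),at(.055,(360,281),(327,288),(292.5,296)))
print("bore",at(.098,(335.6,214.8)), "fixed pin top",at(.162,(284,142.5)))
# rack top points
m=np.zeros(d.shape,bool);m[262:335,262:392]=1
def rect(lo,hi,box):
    v,u=np.nonzero(np.ones(d.shape)); 
    P=C[box[1]:box[3],box[0]:box[2]].reshape(-1,3); Q=P[(P[:,2]>lo)&(P[:,2]<hi)]
    r=cv2.minAreaRect((Q[:,:2]*1000).astype(np.float32)); print(len(Q),r,Q[:,2].mean())
rect(.044,.053,(262,262,392,335)); rect(.092,.102,(240,150,380,262))
for u,v in [(360,265),(360,270),(350,290),(335,220),(330,215),(320,222),(300,265)]: print(u,v,C[v,u].round(4))
```

```text
pin top z.114, bar(collar z.053) ,eye [[0.586, -0.334, 0.114]] [[0.586, -0.34, 0.055], [0.519, -0.348, 0.055], [0.451, -0.358, 0.055]]
bore [[0.572, -0.162, 0.098]] fixed pin top [[0.489, 0.101, 0.162]]
2505 ((525.12646484375, -383.8648376464844), (225.45814514160156, 158.66920471191406), 7.753452301025391) 0.048930747840818446
2081 ((549.8699951171875, -97.42953491210938), (220.95245361328125, 486.9565734863281), 17.233781814575195) 0.09606580565066873
360 265 [ 0.5848 -0.3428  0.0966]
360 270 [ 0.585  -0.3424  0.0842]
350 290 [ 0.5626 -0.3558  0.0492]
335 220 [ 0.5671 -0.1801  0.0967]
330 215 [ 0.5623 -0.1449  0.0881]
320 222 [ 0.536  -0.1676  0.0876]
300 265 [ 0.4825 -0.2113  0.0108]
```

```bash
cat >> h.py <<'E'
def plan(pos,yaw,n,dz_tilt=True):
    """rows from present pose to tool pointing straight down at pos, tool y at angle yaw (mod pi)"""
    s=manip.sense(); R0=R.from_rotvec(s["tool_rot"]); p=np.array(s["position"])
    best=None
    for k in (0,1):
        a=yaw+k*np.pi; y=np.array([np.cos(a),np.sin(a),0]); z=np.array([0,0,-1.]); x=np.cross(y,z)
        Rt=R.from_matrix(np.c_[x,y,z]); dv=(R0.inv()*Rt).as_rotvec()
        print("turn option",np.round(dv,3),"j6 now",round(s["joint_positions"][5],2))
        if best is None or np.linalg.norm(dv)<np.linalg.norm(best): best=dv
    step=(np.array(pos)-p)/n*1000; r=R0
    for i in range(n):
        print(i, np.round(r.inv().apply(step),1).tolist(), np.round(best/n,4).tolist()); r=r*R.from_rotvec(best/n)
    return best
E
python3 - <<'E'
from h import *
s=manip.sense(); print(R.from_rotvec(s["tool_rot"]).as_matrix().round(3))
plan([.570,-.32,.24],np.radians(97.6),20)
E
```

```text
[[-0.901  0.433 -0.   ]
 [ 0.433  0.901 -0.   ]
 [ 0.    -0.    -1.   ]]
turn option [-0.   -0.   -0.58] j6 now -0.21
turn option [-0.     0.     2.561] j6 now -0.21
0 [-32.6, -30.8, -1.3] [-0.0, -0.0, -0.029]
1 [-31.7, -31.8, -1.3] [-0.0, -0.0, -0.029]
2 [-30.8, -32.7, -1.3] [-0.0, -0.0, -0.029]
3 [-29.8, -33.6, -1.3] [-0.0, -0.0, -0.029]
4 [-28.8, -34.4, -1.3] [-0.0, -0.0, -0.029]
5 [-27.8, -35.2, -1.3] [-0.0, -0.0, -0.029]
6 [-26.8, -36.0, -1.3] [-0.0, -0.0, -0.029]
7 [-25.7, -36.8, -1.3] [-0.0, -0.0, -0.029]
8 [-24.6, -37.5, -1.3] [-0.0, -0.0, -0.029]
9 [-23.5, -38.2, -1.3] [-0.0, -0.0, -0.029]
10 [-22.4, -38.9, -1.3] [-0.0, -0.0, -0.029]
11 [-21.3, -39.5, -1.3] [-0.0, -0.0, -0.029]
12 [-20.1, -40.1, -1.3] [-0.0, -0.0, -0.029]
13 [-19.0, -40.7, -1.3] [-0.0, -0.0, -0.029]
14 [-17.8, -41.2, -1.3] [-0.0, -0.0, -0.029]
15 [-16.6, -41.7, -1.3] [-0.0, -0.0, -0.029]
16 [-15.4, -42.2, -1.3] [-0.0, -0.0, -0.029]
17 [-14.1, -42.6, -1.3] [-0.0, -0.0, -0.029]
18 [-12.9, -43.0, -1.3] [-0.0, -0.0, -0.029]
19 [-11.6, -43.3, -1.3] [-0.0, -0.0, -0.029]
```

>>> carry_out --rows '[0,-33,-31,-1,0,0,-0.029,0,-32,-32,-1,0,0,-0.029,0,-31,-33,-1,0,0,-0.029,0,-30,-34,-1,0,0,-0.029,0,-29,-34,-1,0,0,-0.029,0,-28,-35,-1,0,0,-0.029,0,-27,-36,-1,0,0,-0.029,0,-26,-37,-1,0,0,-0.029,0,-25,-38,-2,0,0,-0.029,0,-23,-38,-2,0,0,-0.029]'

```text
time_s: 1.9
position: [0.4111, 0.0957, 0.227]
tool_rot: [0.246, 3.131, 0.0]
force: [0.6, 0.6, 0.1]
opening: 1.0
finger_force: 0.0
```

>>> carry_out --rows '[0,-22,-39,-1,0,0,-0.029,0,-21,-40,-1,0,0,-0.029,0,-20,-40,-1,0,0,-0.029,0,-19,-41,-1,0,0,-0.029,0,-18,-41,-1,0,0,-0.029,0,-17,-42,-1,0,0,-0.029,0,-15,-42,-1,0,0,-0.029,0,-14,-43,-1,0,0,-0.029,0,-13,-43,-2,0,0,-0.029,0,-12,-40,-2,0,0,-0.029]'

```text
time_s: 2.9
position: [0.5708, -0.3214, 0.2385]
tool_rot: [-0.208, 3.135, -0.0]
force: [0.3, 0.8, 0.7]
opening: 1.0
finger_force: 0.0
```

Run:
```python
from h import *
s=manip.sense(); print(s["position"],s["joint_positions"],s["force"])
p,d,i=grab("wrist"); cv2.imwrite("pics/w1.png",p[:,:,::-1]); np.savez("w1.npz",p=p,d=d,**{k:np.array(v) for k,v in i.items()})
for q in ["guide_pin","draw_eye_mid","lug_mouth"]:
    print(q,[(round(x["p"],2),np.round(x["rect"]).astype(int).tolist()) for x in manip.look_for("wrist",q)[:4]])
```

```text
[ 0.57081479 -0.32142777  0.23849061] [-6.96914979e-01  3.50298428e-01  1.32128594e+00  3.75581135e-06
  1.46999060e+00 -2.40040649e+00] [0.25829663 0.79515188 0.67045505]
guide_pin [(0.96, [248, 253, 273, 292]), (0.8, [295, 186, 318, 220]), (0.66, [334, 253, 358, 293]), (0.62, [200, 205, 235, 232])]
draw_eye_mid [(0.57, [297, 136, 319, 160])]
lug_mouth [(0.69, [407, 75, 640, 286])]
```

View pics/w1.png

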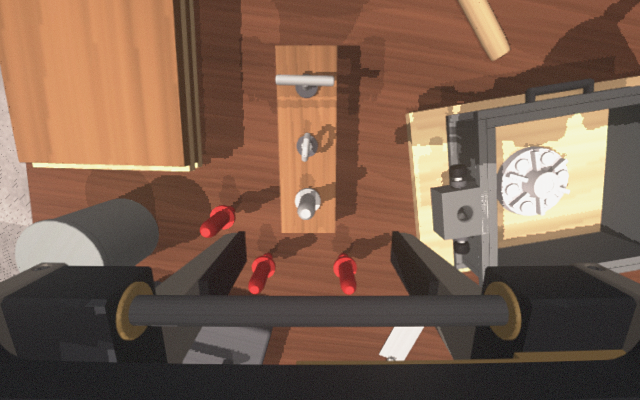

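The wrist view shows the grey pin at (307,205), with the red pins at (216,220), (262,273) and (345,273). The empty bore is at (464,212). The fingers are aligned across the rack.

Run:
```python
from h import *
f=np.load("w1.npz"); d=f["d"]; p=f["p"]; C=cloud(d,f)
def box(n,u0,v0,u1,v1,lo,hi):
    Q=C[v0:v1,u0:u1].reshape(-1,3); Q=Q[(Q[:,2]>lo)&(Q[:,2]<hi)]; print(n,len(Q),Q.mean(0).round(4),Q.min(0).round(3),Q.max(0).round(3))
    c,r=cv2.minEnclosingCircle((Q[:,:2]*1000).astype(np.float32)); print("   circ",np.round(c,1),round(r,1))
box("pin top",290,180,325,225,.095,.12); box("pin guide",290,180,325,225,.065,.1); box("collar",290,180,325,225,.0535,.0585)
for n,b in dict(r1=(195,200,240,240),r2=(245,250,280,295),r3=(330,250,362,295)).items(): box(n,*b,.04,.12)
# rack top rectangle
Q=C[40:240,270:345].reshape(-1,3); Q=Q[(Q[:,2]>.047)&(Q[:,2]<.0525)]; r=cv2.minAreaRect((Q[:,:2]*1000).astype(np.float32)); print("rack",r,np.median(Q[:,2]))
a=np.radians(7.6); 
# bore
g=cv2.cvtColor(p,cv2.COLOR_RGB2GRAY); m=(g[200:226,452:478]<45).astype(np.uint8)
n,l,st,ce=cv2.connectedComponentsWithStats(m); print(st,ce+[452,200]); 
k=1+np.argmax(st[1:,4]); print("bore",pts(None,f,[ce[k]+[452,200]],.098))
# lug top
L=C[185:240,432:485].reshape(-1,3);L=L[(L[:,2]>.094)&(L[:,2]<.102)]; print("lug",cv2.minAreaRect((L[:,:2]*1000).astype(np.float32)),np.median(L[:,2]))
```

```text
pin top 274 [ 0.5834 -0.3324  0.1095] [ 0.576 -0.342  0.095] [ 0.594 -0.323  0.116]
   circ [ 585.9 -332.4] 10.1
pin guide 105 [ 0.578  -0.3322  0.0831] [ 0.576 -0.342  0.065] [ 0.584 -0.323  0.099]
   circ [ 583.5 -332.8] 9.6
collar 214 [ 0.5804 -0.3325  0.056 ] [ 0.57  -0.348  0.054] [ 0.596 -0.317  0.058]
   circ [ 585.7 -332.5] 16.0
r1 707 [ 0.6217 -0.4389  0.0714] [ 0.61  -0.458  0.04 ] [ 0.641 -0.426  0.104]
   circ [ 625.6 -442.2] 16.1
r2 668 [ 0.6854 -0.3804  0.0708] [ 0.675 -0.398  0.04 ] [ 0.704 -0.366  0.103]
   circ [ 690.4 -381.9] 16.1
r3 646 [ 0.6711 -0.2713  0.0708] [ 0.66  -0.285  0.04 ] [ 0.69  -0.254  0.104]
   circ [ 676.1 -269.5] 16.4
rack ((518.272216796875, -341.8987121582031), (224.70590209960938, 70.48504638671875), 7.885274887084961) 0.050003980304963086
[[  0   0  26  26 676]] [[464.5 212.5]]Traceback (most recent call last):
  File "<stdin>", line 14, in <module>
    return _wrapfunc(a, 'argmax', axis=axis, out=out, **kwds)
    return bound(*args, **kwds)
ValueError: attempt to get argmax of an empty sequence
```

Run:
```python
from h import *
f=np.load("w1.npz"); d=f["d"]; p=f["p"]; C=cloud(d,f)
g=cv2.cvtColor(p,cv2.COLOR_RGB2GRAY)[196:230,446:482]; 
print(g[::2,::2])
t=cv2.threshold(g,0,255,cv2.THRESH_OTSU)[0]
for th in (t,t-8):
    n,l,st,ce=cv2.connectedComponentsWithStats((g<th).astype(np.uint8)); k=l[16,18]; print(th,k,st[k],pts(None,f,[ce[k]+[446,196]],.098))
L=C[185:240,432:485].reshape(-1,3);L=L[(L[:,2]>.094)&(L[:,2]<.102)]; print("lug",cv2.minAreaRect((L[:,:2]*1000).astype(np.float32)),np.median(L[:,2]))
plan([.5858,-.3325,.0695],np.radians(97.9),10)
```

```text
[[161 161 160 159 159 160 163 160 161 158 156 158 160 157 161 159 157 162]
 [156 159 157 158 160 159 160 161 158 160 160 162 160 156 161 159 157 161]
 [159 158 154 159 161 159 157 158 158 161 159 158 158 159 159 156 158 162]
 [157 161 158 160 159 159 160 157 159 157 157 160 160 160 162 158 155 160]
 [159 160 162 159 161 159 162 160 159 157 157 157 160 161 157 158 156 160]
 [161 159 161 158 157 159 159 156 124 102 100 108 137 156 156 159 158 158]
 [161 158 160 157 159 157 154  88  66  94  94  98 101 138 157 156 157 157]
 [161 159 160 156 157 158 106  65  64  93  92  94  95 118 155 157 158 158]
 [161 159 156 157 156 155  82  73  75  71  92  91  93  99 151 157 156 156]
 [160 158 156 157 159 150 100 111 121  83  79  96  93 113 154 159 159 157]
 [161 158 160 158 156 150 112 122 114  97  70  86  91 135 157 158 159 154]
 [159 160 160 158 159 158 118 113 105  81  76  79 106 145 159 157 160 160]
 [162 159 159 159 156 156 153 110  90  84  95 120 146 159 161 160 158 156]
 [158 160 158 160 160 161 159 160 145 139 145 155 158 159 161 160 157 157]
 [160 160 160 157 158 157 156 157 160 159 159 161 
[... 327 characters left out ...]
09326171875, -155.79583740234375), (65.05359649658203, 48.81772994995117), 16.156869888305664) 0.09788894902097656
turn option [ 0.001 -0.001 -0.007] j6 now -2.4
turn option [-1.000e-03 -2.000e-03  3.135e+00] j6 now -2.4
0 [-1.4, -1.5, 16.8] [0.0001, -0.0001, -0.0007]
1 [-1.4, -1.5, 16.8] [0.0001, -0.0001, -0.0007]
2 [-1.4, -1.5, 16.8] [0.0001, -0.0001, -0.0007]
3 [-1.4, -1.5, 16.8] [0.0001, -0.0001, -0.0007]
4 [-1.4, -1.5, 16.8] [0.0001, -0.0001, -0.0007]
5 [-1.4, -1.5, 16.8] [0.0001, -0.0001, -0.0007]
6 [-1.4, -1.5, 16.8] [0.0001, -0.0001, -0.0007]
7 [-1.4, -1.5, 16.8] [0.0001, -0.0001, -0.0007]
8 [-1.4, -1.5, 16.8] [0.0001, -0.0001, -0.0007]
9 [-1.4, -1.5, 16.8] [0.0001, -0.0001, -0.0007]
```

>>> carry_out --rows '[0,-2,-1,10,0,0,-0.007,0,-2,-2,20,0,0,0,0,-2,-2,22,0,0,0,0,-2,-2,22,0,0,0,0,-2,-2,22,0,0,0,0,-2,-2,22,0,0,0,0,-1,-2,22,0,0,0,0,-1,-2,16,0,0,0,0,0,0,10,0,0,0,0,0,0,3,0,0,0]'

```text
time_s: 4.1
position: [0.5859, -0.3312, 0.0684]
tool_rot: [0.219, -3.133, -0.002]
force: [-0.7, 0.7, 0.1]
opening: 0.998
finger_force: 0.0
```

>>> carry_out --force 45 --rows '[150,0,0,0,0,0,0,150,0,0,0,0,0,0,255,0,0,0,0,0,0,255,0,0,0,0,0,0,255,0,0,0,0,0,0,255,0,0,0,0,0,0,255,0,0,0,0,0,0,255,0,0,0,0,0,0,255,0,0,0,0,0,0,255,0,0,0,0,0,0]'

```text
time_s: 5.1
position: [0.5865, -0.3324, 0.0696]
tool_rot: [-0.218, 3.134, -0.0]
force: [0.8, -1.1, -0.3]
opening: 0.208
finger_force: 45.0
```

>>> carry_out --rows '[255,0,0,-4,0,0,0,255,0,0,-10,0,0,0,255,0,0,-14,0,0,0,255,0,0,-15,0,0,0,255,0,0,-15,0,0,0,255,0,0,-16,0,0,0,255,0,0,-16,0,0,0,255,0,0,-16,0,0,0,255,0,0,-12,0,0,0,255,0,0,-4,0,0,0]'

```text
time_s: 6.1
position: [0.5872, -0.3328, 0.194]
tool_rot: [-0.218, 3.132, -0.003]
force: [0.6, 0.5, -1.8]
opening: 0.21
finger_force: 45.0
```

Run:
```python
from h import *
s=manip.sense(); print(s["position"],s["force"],s["opening"])
plan([.567,-.155,.192],np.radians(97.9),10)
p,d,i=grab("wrist"); cv2.imwrite("pics/w2.png",p[:,:,::-1]); 
g=cv2.cvtColor(p,cv2.COLOR_RGB2GRAY)
u=cv2.projectPoints(np.array([[.567,-.155,.098]])@np.eye(3)-np.array(i["pose"])[:3,3],np.zeros(3),np.zeros(3),np.eye(3),None)
T=np.linalg.inv(i["pose"]); c=T[:3,:3]@[.567,-.155,.098]+T[:3,3]; print(cv2.projectPoints(np.array([[c[0],-c[1],-c[2]]]),np.zeros(3),np.zeros(3),np.array(i["K"]),np.array(i["distortion"]))[0])
```

```text
[ 0.58715466 -0.33283701  0.19395939] [ 0.58078077  0.52366325 -1.7513004 ] 0.21039575138257902
turn option [-0.002  0.002  0.001] j6 now -2.4
turn option [-3.00e-03 -4.00e-03 -3.14e+00] j6 now -2.4
0 [-0.5, 17.9, 0.2] [-0.0002, 0.0002, 0.0001]
1 [-0.5, 17.9, 0.2] [-0.0002, 0.0002, 0.0001]
2 [-0.5, 17.9, 0.2] [-0.0002, 0.0002, 0.0001]
3 [-0.5, 17.9, 0.2] [-0.0002, 0.0002, 0.0001]
4 [-0.5, 17.9, 0.2] [-0.0002, 0.0002, 0.0001]
5 [-0.5, 17.9, 0.2] [-0.0002, 0.0002, 0.0001]
6 [-0.5, 17.9, 0.2] [-0.0002, 0.0002, 0.0001]
7 [-0.5, 17.9, 0.2] [-0.0002, 0.0002, 0.0001]
8 [-0.5, 17.9, 0.2] [-0.0002, 0.0002, 0.0001]
9 [-0.5, 17.9, 0.2] [-0.0002, 0.0002, 0.0001]
[[[502.87819878 212.26307369]]]
```

View pics/w2.png

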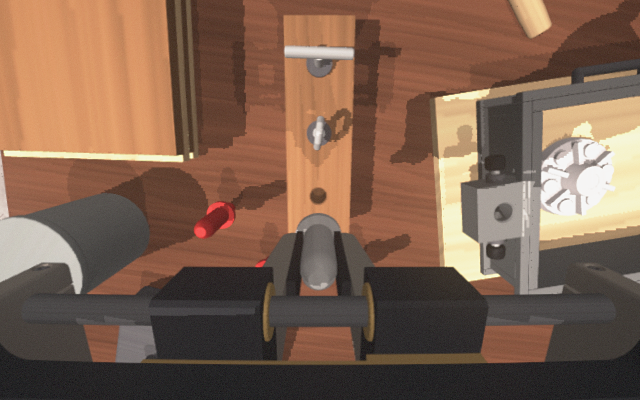

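The picture shows the pin upright in the pads, with its collar at (318,218). The empty bore is at (503,212), matching my projection, and the other two rods are still in the rack.

>>> carry_out --rows '[255,0,6,0,0,0,0,255,-1,16,0,0,0,0,255,-1,23,0,0,0,0,255,-1,25,0,0,0,0,255,-1,25,0,0,0,0,255,-1,25,0,0,0,0,255,0,25,0,0,0,0,255,0,20,0,0,0,0,255,0,10,0,0,0,0,255,0,3,0,0,0,0]'

```text
time_s: 7.15
position: [0.5664, -0.154, 0.1914]
tool_rot: [0.221, -3.133, -0.0]
force: [-0.1, -1.0, -1.8]
opening: 0.208
finger_force: 45.0
```

Run:
```python
from h import *
f=np.load("w1.npz")
p=cv2.imread("pics/w2.png"); g=cv2.cvtColor(p,cv2.COLOR_BGR2GRAY)
s=manip.sense(); print(s["position"],R.from_rotvec(s["tool_rot"]).as_matrix().round(4),s["force"])
# bore in w2: camera pose rebuilt from TCP-relative camera pose
i=manip.camera_info("wrist"); Tw=np.array(i["pose"]).copy(); Tw[:3,3]+=np.array([.58715466,-.33283701,.19395939])-s["position"]
info=dict(i); info["pose"]=Tw
g=g[190:236,480:526]; 
for th in (125,135):
    n,l,st,ce=cv2.connectedComponentsWithStats((g<th).astype(np.uint8)); k=l[22,23]; print(th,k,st[k],ce[k]+[480,190],pts(None,info,[ce[k]+[480,190]],.098))
p,d,i=grab("side"); np.savez("side1.npz",p=p,d=d,**{k:np.array(v) for k,v in i.items()}); cv2.imwrite("pics/s1.png",cv2.resize(p[130:290,260:420,::-1],None,fx=3.6,fy=3.6,interpolation=cv2.INTER_CUBIC))
plan([.5678,-.1549,.152],np.radians(97.9),10)
```

```text
[ 0.56640517 -0.15398067  0.19136537] [[-9.901e-01 -1.401e-01 -5.000e-04]
 [-1.401e-01  9.901e-01  2.000e-04]
 [ 5.000e-04  2.000e-04 -1.000e+00]] [-0.12532814 -1.02671957 -1.75597503]
125 1 [ 14  13  18  19 263] [502.79087452 211.97338403] [[ 0.56631189 -0.15470342  0.098     ]]
135 1 [ 14  13  19  20 284] [502.76056338 212.05633803] [[ 0.56639681 -0.15470833  0.098     ]]
turn option [ 0.    -0.     0.002] j6 now -2.18
turn option [ 0.     0.    -3.139] j6 now -2.18
0 [-0.1, -0.1, 3.9] [0.0, -0.0, 0.0002]
1 [-0.1, -0.1, 3.9] [0.0, -0.0, 0.0002]
2 [-0.1, -0.1, 3.9] [0.0, -0.0, 0.0002]
3 [-0.1, -0.1, 3.9] [0.0, -0.0, 0.0002]
4 [-0.1, -0.1, 3.9] [0.0, -0.0, 0.0002]
5 [-0.1, -0.1, 3.9] [0.0, -0.0, 0.0002]
6 [-0.1, -0.1, 3.9] [0.0, -0.0, 0.0002]
7 [-0.1, -0.1, 3.9] [0.0, -0.0, 0.0002]
8 [-0.1, -0.1, 3.9] [0.0, -0.0, 0.0002]
9 [-0.1, -0.1, 3.9] [0.0, -0.0, 0.0002]
```

View pics/s1.png

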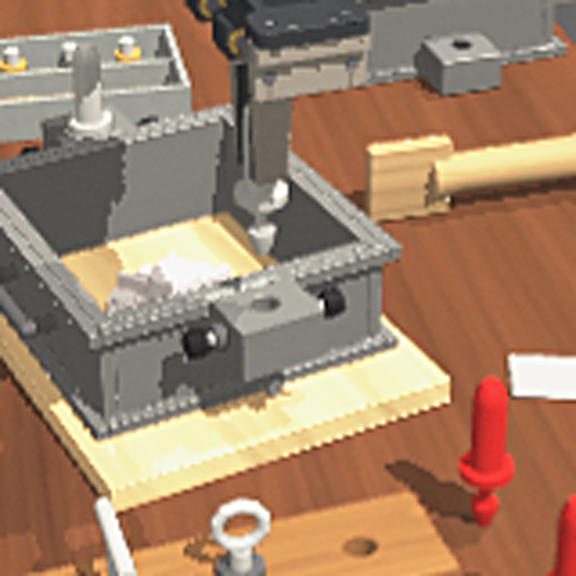

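The side crop shows the pin hanging upright over the empty bore: nose at (263,240), bore at (266,303). It's ready to go down.

>>> carry_out --rows '[255,-0.8,-0.8,3,0,0,0,255,0,0,8,0,0,0,255,0,0,9,0,0,0,255,0,0,6,0,0,0,255,0,0,4,0,0,0,255,0,0,4,0,0,0,255,0,0,4,0,0,0,255,0,0,4,0,0,0,255,0,0,4,0,0,0,255,0,0,2,0,0,0]'

```text
time_s: 8.2
position: [0.5676, -0.1554, 0.1435]
tool_rot: [0.219, -3.134, -0.002]
force: [-1.2, 3.8, -0.3]
opening: 0.21
finger_force: 45.0
```

>>> carry_out --force 60 --rows '[255,0,0.6,0,0,0,0,255,0,0,0,0,0,0,255,0,0,1,0,0,0,255,0,0,2,0,0,0,255,0,0,2,0,0,0,255,0,0,2,0,0,0,255,0,0,2,0,0,0,255,0,0,2,0,0,0,255,0,0,2,0,0,0,255,0,0,0,0,0,0]'

```text
time_s: 9.2
position: [0.5682, -0.1551, 0.1329]
tool_rot: [-0.219, 3.132, 0.0]
force: [-3.2, 6.2, 10.8]
opening: 0.203
finger_force: 60.0
```

>>> carry_out --rows '[255,0.6,0.8,0,0,0,0,255,0,0,1,0,0,0,255,0,0,1.5,0,0,0,255,0,0,1.5,0,0,0,255,0,0,1.5,0,0,0,255,0,0,1.5,0,0,0,255,0,0,1.5,0,0,0,255,0,0,1.5,0,0,0,255,0,0,1,0,0,0,255,0,0,0,0,0,0]'

```text
time_s: 10.2
position: [0.5673, -0.155, 0.1203]
tool_rot: [-0.219, 3.133, -0.002]
force: [0.2, 1.9, -1.3]
opening: 0.205
finger_force: 60.0
```

>>> carry_out --rows '[255,0,0.3,0.5,0,0,0,255,0,0,0.5,0,0,0,255,0,0,0.5,0,0,0,255,0,0,0.5,0,0,0,255,0,0,0.4,0,0,0,255,0,0,0.4,0,0,0,255,0,0,0.4,0,0,0,255,0,0,0.4,0,0,0,255,0,0,0,0,0,0,255,0,0,0,0,0,0]'

```text
time_s: 11.2
position: [0.5669, -0.1548, 0.1175]
tool_rot: [-0.219, 3.134, -0.001]
force: [-4.7, 0.6, 8.9]
opening: 0.206
finger_force: 60.0
```

>>> carry_out --rows '[255,0,0,0.3,0,0,0,255,0,0,0.3,0,0,0,255,0,0,0,0,0,0,255,0,0,0,0,0,0,255,0,0,-0.3,0,0,0,255,0,0,-0.3,0,0,0,255,0,0,-0.3,0,0,0,255,0,0,-0.3,0,0,0,255,0,0,-0.3,0,0,0,255,0,0,-0.3,0,0,0]'

```text
time_s: 12.2
position: [0.5668, -0.1548, 0.1175]
tool_rot: [-0.218, 3.134, -0.001]
force: [-2.2, -0.7, 3.1]
opening: 0.205
finger_force: 60.0
```

>>> carry_out --rows '[255,0,0,-0.3,0,0,0,255,0,0,-0.3,0,0,0,255,0,0,-0.3,0,0,0,255,0,0,-0.3,0,0,0,255,0,0,-0.3,0,0,0,255,0,0,-0.2,0,0,0,255,0,0,-0.2,0,0,0,255,0,0,0,0,0,0,255,0,0,0,0,0,0,255,0,0,0,0,0,0]'

```text
time_s: 13.2
position: [0.5668, -0.1544, 0.1191]
tool_rot: [0.218, -3.134, -0.0]
force: [0.0, 0.3, -1.1]
opening: 0.205
finger_force: 60.0
```

>>> carry_out --rows '[255,0,0,-0.1,0,0,0,255,0,0,-0.1,0,0,0,255,0,0,-0.1,0,0,0,255,0,0,-0.1,0,0,0,255,0,0,-0.1,0,0,0,255,0,0,-0.1,0,0,0,255,0,0,-0.1,0,0,0,255,0,0,-0.1,0,0,0,255,0,0,0,0,0,0,255,0,0,0,0,0,0]'

```text
time_s: 14.2
position: [0.5668, -0.1544, 0.1199]
tool_rot: [-0.218, 3.134, -0.0]
force: [-0.6, 0.4, -2.0]
opening: 0.203
finger_force: 60.0
```

>>> carry_out --rows '[255,0,0,-0.1,0,0,0,255,0,0,-0.1,0,0,0,255,0,0,0,0,0,0,255,0,0,-0.1,0,0,0,255,0,0,0,0,0,0,255,0,0,-0.1,0,0,0,255,0,0,0,0,0,0,255,0,0,-0.1,0,0,0,255,0,0,0,0,0,0,255,0,0,0,0,0,0]'

```text
time_s: 15.2
position: [0.5666, -0.1543, 0.1201]
tool_rot: [0.218, -3.134, -0.0]
force: [0.8, 0.0, -5.5]
opening: 0.207
finger_force: 60.0
```

>>> carry_out --rows '[255,0,0,-0.06,0,0,0,255,0,0,-0.06,0,0,0,255,0,0,-0.06,0,0,0,255,0,0,-0.06,0,0,0,255,0,0,-0.06,0,0,0,255,0,0,-0.06,0,0,0,255,0,0,-0.06,0,0,0,255,0,0,-0.06,0,0,0,255,0,0,0,0,0,0,255,0,0,0,0,0,0]'

```text
time_s: 16.2
position: [0.5665, -0.1543, 0.1203]
tool_rot: [0.218, -3.133, -0.0]
force: [2.2, -1.4, -14.5]
opening: 0.206
finger_force: 60.0
```

>>> carry_out --rows '[255,0,0,0.08,0,0,0,255,0,0,0,0,0,0,255,0,0,0,0,0,0,255,0,0,0,0,0,0,255,0,0,0,0,0,0,255,0,0,0,0,0,0,255,0,0,0,0,0,0,255,0,0,0,0,0,0,255,0,0,0,0,0,0,255,0,0,0,0,0,0]'

```text
time_s: 17.2
position: [0.5665, -0.1543, 0.1204]
tool_rot: [0.218, -3.133, -0.001]
force: [2.7, -1.2, -19.6]
opening: 0.204
finger_force: 60.0
```

```bash
python3 -c "
from h import *
s=manip.sense();print(s['position'],s['force'],s['time_s'])"
```

```text
[ 0.56647227 -0.15425034  0.12041942] [  2.73905404  -1.22813252 -19.64569228] 17.2
```

>>> carry_out --rows '[255,0,0,2,0,0,0,255,0,0,0,0,0,0,255,0,0,0,0,0,0,255,0,0,0,0,0,0,255,0,0,0,0,0,0,255,0,0,0,0,0,0,255,0,0,0,0,0,0,255,0,0,0,0,0,0,255,0,0,0,0,0,0,255,0,0,0,0,0,0]'

```text
time_s: 18.2
position: [0.5671, -0.1546, 0.1191]
tool_rot: [-0.218, 3.133, -0.001]
force: [0.3, 0.7, -2.0]
opening: 0.205
finger_force: 60.0
```

>>> carry_out --rows '[255,0,0,-0.2,0,0,0,255,0,0,-0.2,0,0,0,255,0,0,-0.2,0,0,0,255,0,0,-0.2,0,0,0,255,0,0,-0.1,0,0,0,255,0,0,-0.1,0,0,0,255,0,0,-0.1,0,0,0,255,0,0,-0.1,0,0,0,255,0,0,-0.1,0,0,0,255,0,0,0,0,0,0]'

```text
time_s: 19.2
position: [0.5667, -0.1544, 0.1201]
tool_rot: [0.218, -3.134, 0.0]
force: [0.1, -0.3, -3.5]
opening: 0.208
finger_force: 60.0
```

>>> carry_out --rows '[255,0,0,-0.02,0,0,0,255,0,0,-0.02,0,0,0,255,0,0,-0.02,0,0,0,255,0,0,-0.02,0,0,0,255,0,0,-0.02,0,0,0,255,0,0,-0.02,0,0,0,255,0,0,-0.02,0,0,0,255,0,0,-0.02,0,0,0,255,0,0,-0.02,0,0,0,255,0,0,-0.02,0,0,0]'

```text
time_s: 20.2
position: [0.5667, -0.1543, 0.1201]
tool_rot: [0.218, -3.134, -0.0]
force: [0.9, 0.2, -6.1]
opening: 0.2
finger_force: 60.0
```

Another gradual second of ramping, then a hold with the command barely above the measured height.

>>> carry_out --rows '[255,0,0,-0.02,0,0,0,255,0,0,-0.02,0,0,0,255,0,0,-0.02,0,0,0,255,0,0,-0.02,0,0,0,255,0,0,-0.02,0,0,0,255,0,0,0,0,0,0,255,0,0,0,0,0,0,255,0,0,0,0,0,0,255,0,0,0,0,0,0,255,0,0,0,0,0,0]'

```text
time_s: 21.2
position: [0.5666, -0.1543, 0.1202]
tool_rot: [0.218, -3.134, -0.0]
force: [1.5, -0.6, -8.1]
opening: 0.206
finger_force: 60.0
```

>>> carry_out --rows '[255,0,0,-0.03,0,0,0,255,0,0,-0.03,0,0,0,255,0,0,-0.03,0,0,0,255,0,0,-0.03,0,0,0,255,0,0,0,0,0,0,255,0,0,0,0,0,0,255,0,0,0,0,0,0,255,0,0,0,0,0,0,255,0,0,0,0,0,0,255,0,0,0,0,0,0]'

```text
time_s: 22.2
position: [0.5666, -0.1543, 0.1203]
tool_rot: [0.218, -3.134, -0.0]
force: [2.8, -0.3, -12.2]
opening: 0.207
finger_force: 60.0
```

>>> carry_out --rows '[255,0,0,0.01,0,0,0,255,0,0,0.01,0,0,0,255,0,0,0.02,0,0,0,255,0,0,0.02,0,0,0,255,0,0,0.02,0,0,0,255,0,0,0.02,0,0,0,255,0,0,0.01,0,0,0,255,0,0,0.01,0,0,0,255,0,0,0.01,0,0,0,255,0,0,0.01,0,0,0]'

```text
time_s: 23.2
position: [0.5667, -0.1543, 0.1203]
tool_rot: [0.219, -3.134, -0.0]
force: [2.1, -1.0, -13.5]
opening: 0.205
finger_force: 60.0
```

>>> carry_out --rows '[255,0,0,0,0,0,0,255,0,0,0,0,0,0,255,0,0,0,0,0,0,255,0,0,0,0,0,0,255,0,0,0,0,0,0,255,0,0,0.2,0,0,0,255,0,0,0.3,0,0,0,255,0,0,0.5,0,0,0,255,0,0,0.5,0,0,0,255,0,0,0.5,0,0,0]'

```text
time_s: 24.2
position: [0.5678, -0.1547, 0.12]
tool_rot: [-0.218, 3.132, -0.002]
force: [-1.5, 1.7, -0.6]
opening: 0.205
finger_force: 60.0
```

>>> carry_out --rows '[255,0,0,0.3,0,0,0,255,0,0,0.3,0,0,0,255,0,0,0.2,0,0,0,255,0,0,0.2,0,0,0,255,0,0,0.1,0,0,0,255,0,0,0.1,0,0,0,255,0,0,0,0,0,0,255,0,0,0,0,0,0,255,0,0,0,0,0,0,255,0,0,0,0,0,0]'

```text
time_s: 25.2
position: [0.5671, -0.1546, 0.1175]
tool_rot: [-0.218, 3.133, -0.001]
force: [0.3, -0.7, 0.8]
opening: 0.202
finger_force: 60.0
```

>>> carry_out --rows '[255,0,0,0.1,0,0,0,180,0,0,0,0,0,0,150,0,0,0,0,0,0,100,0,0,0,0,0,0,60,0,0,0,0,0,0,60,0,0,0,0,0,0,60,0,0,-3,0,0,0,60,0,0,-10,0,0,0,60,0,0,-20,0,0,0,60,0,0,-30,0,0,0]'

```text
time_s: 26.2
position: [0.5657, -0.1538, 0.1799]
tool_rot: [0.218, -3.131, -0.003]
force: [0.7, 0.1, -0.3]
opening: 0.769
finger_force: 0.0
```

>>> carry_out --rows '[60,0,0,-30,0,0,0,60,0,0,-20,0,0,0,60,40,0,0,0,0,0,60,40,0,0,0,0,0,60,20,0,0,0,0,0,60,0,0,0,0,0,0,60,0,0,0,0,0,0,60,0,0,0,0,0,0,60,0,0,0,0,0,0,60,0,0,0,0,0,0]'

```text
time_s: 27.2
position: [0.4683, -0.1681, 0.23]
tool_rot: [0.219, -3.134, -0.0]
force: [0.6, -0.1, 0.1]
opening: 0.765
finger_force: 0.0
```

Run:
```python
from h import *
p,d,i=grab("side"); cv2.imwrite("pics/s2.png",cv2.resize(p[130:330,240:420,::-1],None,fx=3,fy=3,interpolation=cv2.INTER_CUBIC))
s=manip.sense(); print(s["position"],s["force"],s["time_s"])
C=cloud(d,i); Q=C[185:225,315:355].reshape(-1,3); Q=Q[(np.hypot(Q[:,0]-.5666,Q[:,1]+.1548)<.03)]; print("top z",np.nanmax(Q[:,2]),Q[Q[:,2]>.115].mean(0))
```

```text
[ 0.46813276 -0.16809525  0.22992968] [-0.09519245  0.12705703  0.37091567] 27.25
top z 0.1625447343226356 [ 0.56659515 -0.1619829   0.13952203]
```

View pics/s2.png

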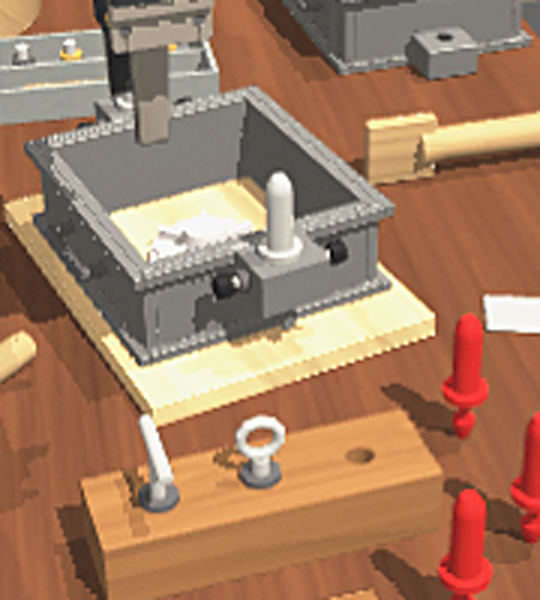

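The pin stands in the lug with its collar seated at (281,247), and its top is at 162.5 mm against a nominal 162 mm. The bar and eye are still in the rack, and the pattern hasn't moved.

```bash
python3 -c "
from workcell import manip
print(manip.sign_off())"
```

```text
the job is handed in; nothing more can be done
None
```

The guide pin is locked home on its collar in the empty lug, and the job is handed in. It held a gradual pull of about 12–13.5 N for over a second. An earlier first try crept up to 19.6 N at its last reading, so I can't rule out that it briefly passed the 20 N limit.

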